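Pack the sampling carrier

ROBOT

A 6-joint arm with a two-finger parallel gripper is mounted at the origin on a cart in front of the work surface, level with it; the furniture and walls round the work are solid. World frame = base frame: x ahead of the robot, y to its left, z up, the work surface at z = 0. Lengths are in m, angles in rad, forces in N, time in s.
With the tool pointing down it reaches from about 0.35 to 0.975 m from the base axis. Payload 4.9 kg.
Tool frame: the origin (TCP) lies between the finger pads; the fingertips stand 14 mm ahead of it and the grasp point (between the pads) lies 5 mm behind it (manip.tcp_to_tips is the distance from the TCP to the fingertips, in m); z points along the fingers, y is the line along which they close (so a half turn about z gives the same grasp; the last joint's range is limited). The gripper opens to 85 mm and grips with 20 to 120 N. Pads are 22 mm wide; open, the fingers measure 114 mm over their backs; the gripper's body (76 mm by 85 mm) begins 54 mm behind the grasp point. The pads swing forward as they close: fully open they stand 13 mm farther back than shut.
Start: joints at [-1.347, 0.053, 1.613, -0, 1.476, -0.119], TCP at [0.21, -0.589, 0.245] pointing down, gripper open.
Joint ranges: [-3.01, 3.01], [-1.01, 2.22], [0.06, 2.58], [-1.02, 4.17], [0.09, 2.62], [-3.14, 3.14]. Speed limits (rad/s): [2.57, 2.57, 3.14, 3.14, 3.14, 3.14].

INTERFACE

Orientations are given as a unit quaternion [w, x, y, z].
In Python, from plant import manip gives the robot as it stands.
- The arm moves only by the tool servo_tool, never from a script. Its argument "moves" is a list that holds one entry, the list of rows, each a list of 7 numbers: the shift along the tool's x, y, z in mm, then the turn, a rotation vector about the tool's x, y, z in degrees, then the finger opening in mm, from 0 to 85.4. In form: [[[x, y, z, ax, ay, az, fingers], ...]]. A call has 1 to 12 rows; each row shifts and turns the commanded pose from where the row before left it, along the tool's axes as they then stand; what a row does not reach is not made up. A row lasts 1/8 s, in which the tool goes at most 62.5 mm and 10.7 degrees, less where a joint would pass 70% of its speed; a pose out of reach is approached as far as the arm can. A call with a gripper value outside its range is refused whole. The fingers move at their own pace and stop on an object; the grip force is fixed at half the most. Time passes only in rows, so rows that do not move let the fingers close. It gives the time, the measured TCP pose, the force, the opening and the grip force at its end, in the units of the state.
- manip.state(): the state, without advancing time (a new reading comes with each control period).
- manip.grab_frame(name): name is "side" or "top"; returns a dict with "image" (420x560x3 uint8, blue, green, red), "mtx" (3x3 intrinsics, pixels), "dist_coeffs" ([k1, k2, p1, p2, k3] as OpenCV has them; the pictures are not rectified), "eye" and "rotation" of the camera in the world. Camera axes: x right, y down, z forward; pixel columns grow to the right and rows downward; lengths in m; the calibration is good to about 2 mm. A picture is of the moment at which its call begins. There is no depth.
- manip.job_done(): hands the job in; it is judged then, once.
The state is a dict: "time": time; "joint_pos": joint angles; "joint_vel": joint speeds; "joint_efforts": joint torques, N m; "tool_pos": TCP position; "tool_rot": TCP orientation; "contact_force": force on the tool from outside, world axes, zero at the start; "ft_torque": the same for the moment, N m; "gripper_width": opening from 0.0 (shut) to 1.0 (fully open); "grasp_force": force on a finger pad.
Only numpy, scipy, OpenCV 4.12 (cv2) and the standard library are available. Lean on these libraries where they do the work, as an engineer would, in place of code of your own. Each camera call takes 0.05 s, during which the arm holds its last target. There are 200 camera calls.

TASK

Pack the grey carrier tray for a sampling round: stand the small amber bottle in the wide blue cup and the capped vial in the narrow green cup, lay the red marker across both V-shaped yellow ribs, centred, and the bench timer face up, centred and square on the black pad. Set each down gently without dropping it. Leave the open vial and the white pen where they are; they look alike but do not belong in the carrier.

Things in the scene. Friction and masses are not known exactly. Their poses are not given: they have to be found in the camera images.
- amber_bottle: the task's bottle: small amber glass bottle with a black cap, 44 mm diameter, 100 mm tall (body up to about 75 mm, cap 26 mm wide above; it can be gripped round the body). It stands upright and loose at the robot's left (the bottles at the back of the table are not meant). Origin: centre of its underside, z up.
- capped_vial: clear glass vial closed with a black cap with a blue middle, yellow label band, 21 mm diameter, 58 mm tall, standing upright, loose. It can be gripped by the cap (top 15 mm) or body. Origin: centre of its underside, z up.
- red_marker: marker pen with a red cap and a white barrel, 135 mm long, 17 mm wide, 16 mm high, lying loose on the table. Origin: centre of its underside (below mid-length); its y axis runs along the pen, z up.
- bench_timer: white bench timer with a display and red and green buttons on top, 62 mm (its x) by 66 mm (its y), 22 mm high, lying flat, loose. Origin: centre of its underside, z up.
- open_vial: look-alike to leave alone: clear glass vial with a yellow band but NO cap (open top), 20 mm diameter, 56 mm tall, standing upright, loose. Origin: centre of its underside.
- white_pen: look-alike to leave alone: slim white ball pen with a dark tip, 145 mm long (its y axis), 11 mm wide, 9 mm high, lying loose. Origin: centre of its underside.
- bottle_socket: blue holder with a wide round cup: bore 60 mm across, floor 6 mm and rim 22 mm above the origin. A fixed plate 145 (x) x 86 (y) x 5 mm in the fixed grey carrier tray at the robot's right (164 x 374 mm, rim 18 mm above the table), where four holders lie side by side, 90 mm apart along their y, in changing order. Origin: centre of the plate's underside, under the cup's axis, 5 mm above the table.
- vial_socket: green holder with a narrow round cup: bore 37 mm across, floor 6 mm and rim 24 mm above the origin. Fixed plate 145 (x) x 86 (y) x 5 mm in the carrier tray beside the other holders. Origin: centre of the plate's underside, under the cup's axis, 5 mm above the table; z up.
- marker_rest: yellow holder (fixed plate 145 x 86 x 5 mm in the tray) with two V-shaped yellow wire ribs across it at x = +-42 mm, 6 mm thick, tips 26 mm over the origin, V 50 mm wide at the top; the marker lies in both along the holder's x axis, its underside about 15 mm over the origin. Between the ribs it is free for fingers (78 mm). Origin: centre of the plate's underside, 5 mm above the table.
- timer_pad: black holder (fixed plate 145 x 86 x 5 mm in the tray) with a raised flat pad 74 mm (x) by 78 mm (y), its top 12 mm over the origin; lips 7 mm higher along its +y and -y edges, 78 mm clear between them; the x ends are open, with room for fingers. The timer lies on it. Origin: centre of the plate's underside, 5 mm above the table.

How it is judged:
By the outcome, as a careful person would: the job done as asked, in the order asked, and still so for the second after the job is handed in, with the robot touching nothing.
It also fails if it takes over 128 s, if anything falls off the work surface, if the arm or the gripper's body presses on something with over 40 N, if the wrist force passes 120 N, or if a joint passes its speed limit or range.

## Working session

There is one attempt and no reset: what is moved stays moved. The work goes in short steps, Python scripts to look and compute and a tool call to move; the robot and the scene stay as the last step left them, time stands still between calls to the robot, and variables do not carry over. Pictures are saved under pics/ and viewed, at most 18 in all, crops included, and the job is handed in when it is done.

Besides the shell and the picture viewer there is one more tool, called after "Request:" as a command line: name --argument value ..., lists and objects as JSON in quotes. servo_tool: Moves the arm, as the interface text tells. Its arguments: {"type":"object","properties":{"moves":{"type":"array"}},"required":["moves"]}

```bash
mkdir -p pics; ls; cat > h.py <<'E'
import cv2,numpy as np
from plant import manip
def grab(n,fn=None):
    f=manip.grab_frame(n)
    if fn: cv2.imwrite('pics/'+fn,f['image'])
    np.save('pics/'+n+'.npy',f,allow_pickle=True)
    return f
def load(n): return np.load('pics/'+n+'.npy',allow_pickle=True).item()
def ray(f,uv,z):
    "pixel -> world at plane z (rotation: camera->world)"
    p=cv2.undistortPoints(np.array(uv,float).reshape(-1,1,2),np.array(f['mtx']),np.array(f['dist_coeffs'])).reshape(-1,2)
    d=np.c_[p,np.ones(len(p))]@np.array(f['rotation']).T
    e=np.array(f['eye']);return e+d*((z-e[2])/d[:,2])[:,None]
def proj(f,P):
    R=np.array(f['rotation']).T
    return cv2.projectPoints(np.array(P,float).reshape(-1,3),cv2.Rodrigues(R)[0],-R@np.array(f['eye']),np.array(f['mtx']),np.array(f['dist_coeffs']))[0].reshape(-1,2)
E
python3 - <<'E'
from h import *
for n in('top','side'):
    f=grab(n,n+'0.png');print(n,f['eye'],f['rotation'],f['mtx'])
print(manip.state(),manip.tcp_to_tips)
E
```

```text
pics
top [ 0.40629689 -0.00738619  1.14447284] [-0.03450863  0.71622794 -0.69582114  0.0407385 ] [[482.96158407   0.         277.17588332]
 [  0.         482.96158407 213.9519699 ]
 [  0.           0.           1.        ]]
side [0.49514157 1.05239081 0.45286098] [ 0.01524786 -0.01744095  0.82133132 -0.56998086] [[476.30760847   0.         276.39177245]
 [  0.         476.30760847 207.58156759]
 [  0.           0.           1.        ]]
{'time': 0.1, 'joint_pos': array([-1.34698932e+00,  5.33032700e-02,  1.61415560e+00,  3.33614795e-06,
        1.47604473e+00, -1.18993610e-01]), 'joint_vel': array([ 0.0007663 ,  0.00024057, -0.00192016, -0.00150034,  0.00073775,
        0.00224407]), 'joint_efforts': array([ 1.09825349e-03, -3.94902384e+01, -3.71363640e+01, -1.05337549e-04,
        3.93632508e-03, -1.78955014e-05]), 'tool_pos': array([ 0.20996112, -0.58809494,  0.2441789 ]), 'tool_rot': array([-9.54245397e-04,  9.85346471e-01,  1.70562071e-01, -4.83919610e-05]), 'contact_force': array([ 0.43425138,  0.19091558, -0.31563733]), 'ft_torque': array([0.00300989, 0.01688519, 0.02024825]), 'grasp_force': 0.0, 'gripper_width': 0.9966596299556704} 0.014
```

View pics/top0.png

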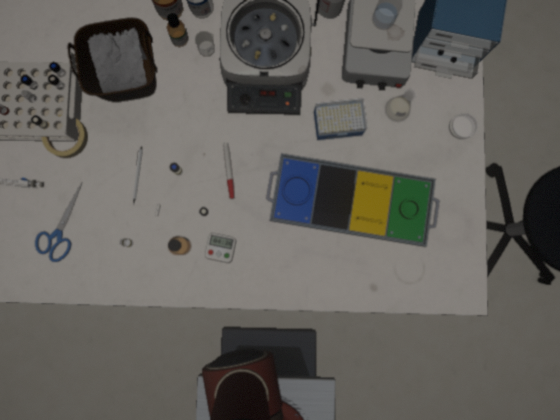

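View pics/side0.png

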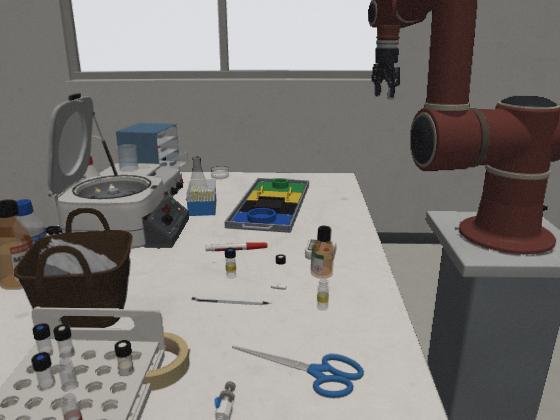

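The top view shows +x up and -y right. Bottle is near (179,245), capped vial (175,168), marker (229,170), timer (220,248), open vial (127,242), white pen (138,175). In the tray from left to right: blue, black, yellow, green. I'll zoom in.

```bash
python3 - <<'E'
s=open('h.py').read()
s=s.replace("    if fn:","    from scipy.spatial.transform import Rotation as Ro\n    q=np.ravel(f['rotation'])\n    if q.size==4: f['rotation']=Ro.from_quat(q[[1,2,3,0]]).as_matrix()\n    if fn:",1)
s+='''
def crop(f,x0,y0,w,h,k,fn):
    im=cv2.resize(f['image'][y0:y0+h,x0:x0+w],None,fx=k,fy=k,interpolation=cv2.INTER_CUBIC)
    im=cv2.convertScaleAbs(im,alpha=1.5)
    for i in range(0,w,20): cv2.putText(im,str(x0+i),(i*k,10),0,.35,(0,0,255),1);cv2.line(im,(i*k,12),(i*k,20),(0,0,255),1)
    for i in range(0,h,20): cv2.putText(im,str(y0+i),(0,i*k+4),0,.35,(0,0,255),1)
    cv2.imwrite('pics/'+fn,im)
'''
open('h.py','w').write(s)
E
python3 - <<'E'
from h import *
f=grab('top');g=grab('side')
crop(f,110,130,140,140,4,'c1.png');crop(f,260,145,185,105,4,'c2.png')
print(proj(g,[[.8,0,0],[.4,0,0]]),proj(f,[[.5,0,0]]))
E
```

```text
[[172.15790768 229.29533636]
 [337.32395792 231.55279096]] [[270.2117811 225.7782197]]
```

View pics/c1.png

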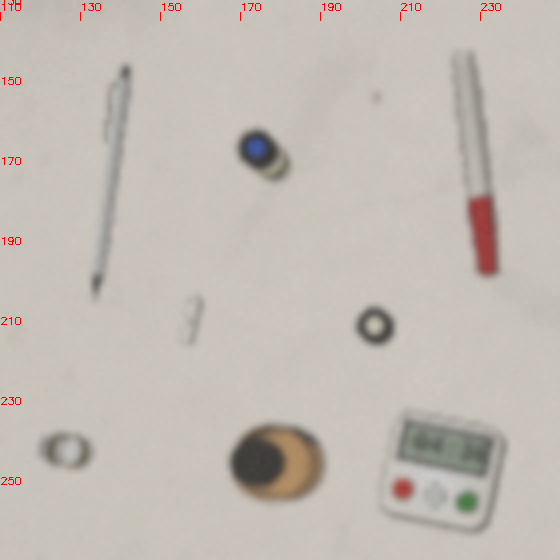

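View pics/c2.png

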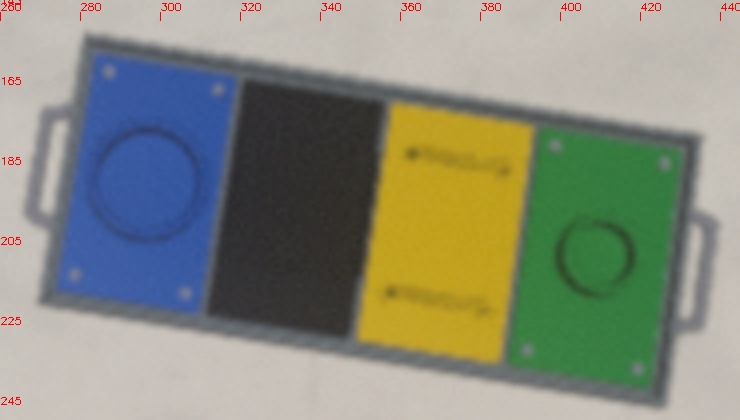

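```bash
cat > m.py <<'E'
from h import *
f=load('top');g=load('side')
c=lambda a,o:np.array(a,float)/4+np.array(o)-0.4
A=(110,130);B=(260,145)
b=ray(f,c([[257,462]],A),.1)[0];v=ray(f,c([[257,148]],A),.058)[0]
m=ray(f,c([[462,52],[487,274]],A),.009)
t=ray(f,c([[402,411],[506,434],[484,531],[380,511]],A),.02)
tr=ray(f,c([[86,35],[702,136],[664,405],[40,303]],B),.018)
bl=ray(f,c([[146,184]],B),.027)[0];gr=ray(f,c([[595,257]],B),.029)[0]
rb=ray(f,c([[410,154],[504,171],[390,292],[488,311]],B),.031)
np.set_printoptions(precision=4,suppress=True)
ang=lambda d:np.degrees(np.arctan2(d[1],d[0]))
print('bottle',b,'vial',v,'\nmarker',m.mean(0),np.linalg.norm(m[0]-m[1]),ang(m[0]-m[1]))
print('timer',t.mean(0),[np.linalg.norm(t[i]-t[i-1]) for i in range(4)],[ang(t[0]-t[3]),ang(t[1]-t[2]),ang(t[0]-t[1])-90,ang(t[3]-t[2])-90])
print('tray',tr.mean(0),[np.linalg.norm(tr[i]-tr[i-1]) for i in range(4)],[ang(tr[0]-tr[3]),ang(tr[1]-tr[2]),ang(tr[0]-tr[1])-90,ang(tr[3]-tr[2])-90])
print('blue',bl,'green',gr,'rib',rb.mean(0),ang(rb[0]-rb[2]),ang(rb[1]-rb[3]))
d=bl-gr;print('b-g',np.linalg.norm(d[:2]),ang(d)-90)
th=np.radians(ang(tr[0]-tr[1])-90);yy=np.array([-np.sin(th),np.cos(th)]);print([tr.mean(0)[:2]+k*yy for k in(.135,.045,-.045,-.135)])
print('side proj',proj(g,[b,v,np.r_[bl[:2],.027],np.r_[gr[:2],.029]]))
crop(g,190,160,150,150,4,'s1.png')
E
python3 m.py
```

```text
bottle [0.4439 0.2058 0.1   ] vial [0.6243 0.2236 0.058 ] 
marker [0.6293 0.1041 0.009 ] 0.1354502723326862 8.568781859211448
timer [0.4444 0.1141 0.02  ] [np.float64(0.05923018049554487), np.float64(0.06210229541116784), np.float64(0.057490362395567075), np.float64(0.061398967339907504)] [np.float64(-9.955703354546557), np.float64(-10.655699348766642), np.float64(-10.79434408577886), np.float64(-9.17634364628799)]
tray [ 0.5669 -0.1931  0.018 ] [np.float64(0.16232481537639368), np.float64(0.3707912352140649), np.float64(0.16198263736815485), np.float64(0.3698682341200529)] [np.float64(-7.9781427235954325), np.float64(-8.305278197788954), np.float64(-7.700203749133436), np.float64(-7.646094066009198)]
blue [ 0.5821 -0.0583  0.027 ] green [ 0.5466 -0.3213  0.029 ] rib [ 0.5587 -0.2348  0.031 ] -7.593164986413205 -6.196538037027467
b-g 0.26540099450548316 -7.679119631301589
[array([ 0.585 , -0.0593]), array([ 0.5729, -0.1485]), array([ 0.5609, -0.2377]), array([ 0.5488, -0.3269])]
side proj [[324.3105 225.908 ]
 [230.4324 248.3017]
 [262.9933 211.4378]
 [281.0303 179.7957]]
```

View pics/s1.png

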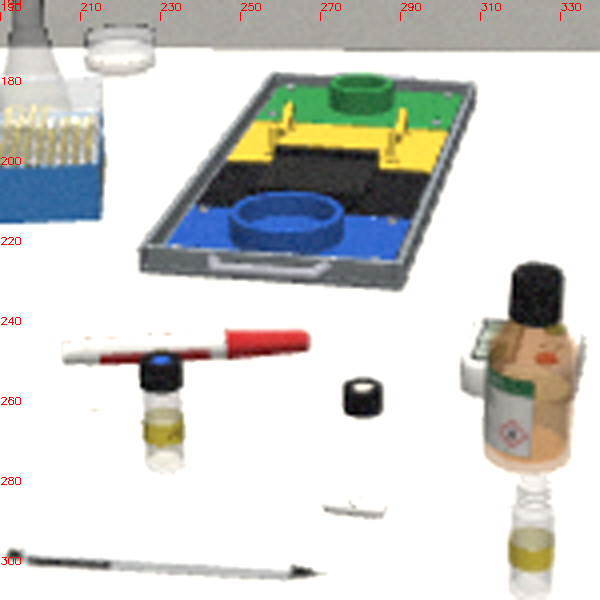

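The side view confirms the bottle (324,226) and vial (230,249) to within about 1 px. The tray order is confirmed too. I'll write a planner that turns targets into rows.

```bash
cat > p.py <<'E'
import sys
from h import *
from scipy.spatial.transform import Rotation as Ro
def pose():
    s=manip.state();q=s['tool_rot'];return np.array(s['tool_pos']),Ro.from_quat(np.r_[q[1:],q[0]]),s
def yaw(R): x=R.as_matrix()[:,0];return np.degrees(np.arctan2(x[1],x[0]))
def plan(targets,fing,step=55,nmin=1):
    "targets: (x,y,z,yaw_deg); prints rows in tool axes"
    p,R,s=pose();rows=[]
    print('t',round(s['time'],2),'p',p.round(4),'yaw',yaw(R).round(1),'w',round(s['gripper_width']*85.4,1),'F',np.round(s['contact_force'],1))
    p=p*1000
    for x,y,z,ps in targets:
        T=np.array([x,y,z])*1000
        D=Ro.from_euler('z',ps,degrees=True)*Ro.from_quat([1,0,0,0])
        rv=(R.inv()*D).as_rotvec(degrees=True)
        n=max(nmin,int(np.ceil(max(np.linalg.norm(T-p)/step,np.linalg.norm(rv)/10))))
        for i in range(n):
            d=R.inv().apply((T-p)/(n-i)).round(0)
            r=((R.inv()*D).as_rotvec(degrees=True)/(n-i)).round(1)
            p=p+R.apply(d);R=R*Ro.from_rotvec(r,degrees=True)
            rows.append([*(d+0).tolist(),*(r+0).tolist(),fing])
    print(len(rows));print(str(rows).replace('.0,',','))
E
python3 - <<'E'
from p import *
plan([(.44,-.2,.24,80),(.444,.206,.20,80)],85)
E
```

```text
t 0.2 p [ 0.21   -0.5883  0.2445] yaw 19.6 w 85.5 F [-0.3 -0.  -0.4]
17
[[39, -32, 1, 0, 0, -6.7, 85], [42, -27, 0, 0, 0, -6.7, 85], [45, -22, 1, 0, 0, -6.7, 85], [47, -17, 0, 0, 0, -6.7, 85], [49, -11, 1, 0, 0, -6.7, 85], [50, -6, 0, 0, 0, -6.7, 85], [50, 0, 1, 0, 0, -6.7, 85], [50, 6, 0, 0, 0, -6.7, 85], [48, 12, 1, 0, -0.1, -6.8, 85], [50, -8, 5, 0, 0, 0, 85], [50, -8, 5, 0, 0, 0, 85], [50, -8, 5, 0, 0, 0, 85], [50, -8, 5, 0, 0, 0, 85], [50, -8, 5, 0, 0, 0, 85], [50, -9, 5, 0, 0, 0, 85], [50, -8, 5, 0, 0, 0, 85], [51, -9, 5, 0, 0, 0, 85]]
```

Request:
servo_tool --moves '[[[39,-32,1,0,0,-6.7,85],[42,-27,0,0,0,-6.7,85],[45,-22,1,0,0,-6.7,85],[47,-17,0,0,0,-6.7,85],[49,-11,1,0,0,-6.7,85],[50,-6,0,0,0,-6.7,85],[50,0,1,0,0,-6.7,85],[50,6,0,0,0,-6.7,85],[48,12,1,0,0,-6.8,85],[50,-8,5,0,0,0,85],[50,-8,5,0,0,0,85],[50,-8,5,0,0,0,85]]]'

```text
time: 1.7
tool_pos: [0.4416, -0.047, 0.2251]
tool_rot: [0.0, 0.766, 0.643, 0.0]
contact_force: [0.6, 0.1, -0.6]
gripper_width: 0.996
grasp_force: 0.0
```

Request:
servo_tool --moves '[[[50,-8,5,0,0,0,85],[50,-8,5,0,0,0,85],[50,-9,5,0,0,0,85],[50,-8,5,0,0,0,85],[51,-9,5,0,0,0,85],[0,0,0,0,0,0,85],[0,0,0,0,0,0,85]]]'

```text
time: 2.58
tool_pos: [0.4437, 0.2056, 0.2001]
tool_rot: [0.0, 0.766, 0.643, -0.0]
contact_force: [-0.6, -0.1, -0.2]
gripper_width: 0.992
grasp_force: 0.0
```

```bash
python3 - <<'E'
from p import *
plan([(.444,.206,.13,80)],85,35)
plan([(.444,.206,.05,80)],85,35)
E
```

```text
t 2.58 p [0.4437 0.2056 0.2001] yaw 80.1 w 84.8 F [-0.6 -0.1 -0.2]
3
[[0, 0, 23, 0, 0, 0, 85], [0, 0, 24, 0, 0, 0, 85], [0, 0, 23, 0, 0, 0.1, 85]]
t 2.58 p [0.4437 0.2056 0.2001] yaw 80.1 w 84.8 F [-0.6 -0.1 -0.2]
5
[[0, 0, 30, 0, 0, 0, 85], [0, 0, 30, 0, 0, 0, 85], [0, 0, 30, 0, 0, 0, 85], [0, 0, 30, 0, 0, 0, 85], [0, 0, 30, 0, 0, 0.1, 85]]
```

Request:
servo_tool --moves '[[[0,0,40,0,0,0,85],[0,0,40,0,0,0,85],[0,0,35,0,0,0,85],[0,0,20,0,0,0,85],[0,0,13,0,0,0,85],[0,0,0,0,0,0,70],[0,0,0,0,0,0,60],[0,0,0,0,0,0,52],[0,0,0,0,0,0,46],[0,0,0,0,0,0,35],[0,0,0,0,0,0,35],[0,0,0,0,0,0,35]]]'

```text
time: 4.08
tool_pos: [0.4449, 0.2062, 0.0535]
tool_rot: [0.0, 0.766, 0.643, 0.001]
contact_force: [0.2, -1.0, 6.1]
gripper_width: 0.484
grasp_force: 61.4
```

```bash
python3 - <<'E'
from p import *
f=grab('top');g=grab('side');crop(g,250,150,130,140,4,'s2.png')
plan([(.444,.206,.15,80),(.584,-.059,.15,80),(.584,-.059,.08,80)],35,50)
E
```

```text
t 4.17 p [0.4449 0.2062 0.0535] yaw 80.0 w 41.6 F [ 0.  -0.4  5.1]
11
[[0, 0, -48, 0.1, 0, 0, 35], [0, -1, -49, 0, -0.1, 0, 35], [-34, 26, 0, 0, 0, 0, 35], [-34, 26, 0, 0, 0, 0, 35], [-34, 26, 0, 0, 0, 0, 35], [-34, 26, 0, 0, 0, 0, 35], [-34, 27, 0, 0, 0, 0, 35], [-34, 26, 0, 0, 0, 0, 35], [-33, 27, 1, 0, 0, 0, 35], [0, 0, 35, 0, 0, 0, 35], [0, 0, 35, 0, 0, 0, 35]]
```

View pics/s2.png

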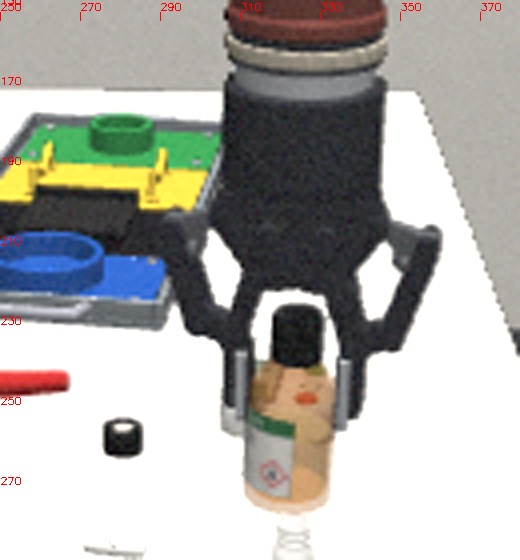

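The bottle is gripped on its upper body (fingers around (295,385)/4 in the crop). I'll carry it to the blue cup.

Request:
servo_tool --moves '[[[0,0,-20,0,0,0,35],[0,0,-40,0,0,0,35],[0,-1,-37,0,0,0,35],[-34,26,0,0,0,0,35],[-34,26,0,0,0,0,35],[-34,26,0,0,0,0,35],[-34,26,0,0,0,0,35],[-34,27,0,0,0,0,35],[-34,26,0,0,0,0,35],[-33,27,1,0,0,0,35],[0,0,0,0,0,0,35],[0,0,0,0,0,0,35]]]'

```text
time: 5.68
tool_pos: [0.5822, -0.0588, 0.147]
tool_rot: [-0.001, 0.766, 0.643, -0.001]
contact_force: [-0.1, 0.7, -1.6]
gripper_width: 0.486
grasp_force: 61.3
```

```bash
python3 - <<'E'
from p import *
f=grab('top');g=grab('side')
crop(f,250,130,130,120,4,'c3.png')
print(proj(f,[[.584,-.059,.027]]),proj(g,[[.584,-.059,.027]]))
plan([(.584,-.059,.068,80)],35,35)
E
```

```text
[[296.43614087 189.80513658]] [[262.25638167 211.32325151]]
t 5.78 p [ 0.5823 -0.0582  0.1476] yaw 80.1 w 41.2 F [-0.5 -0.1 -1.3]
3
[[0, 1, 27, 0, 0, 0, 35], [0, 0, 26, 0, 0, 0.1, 35], [-1, 1, 27, -0.1, 0, 0, 35]]
```

View pics/c3.png

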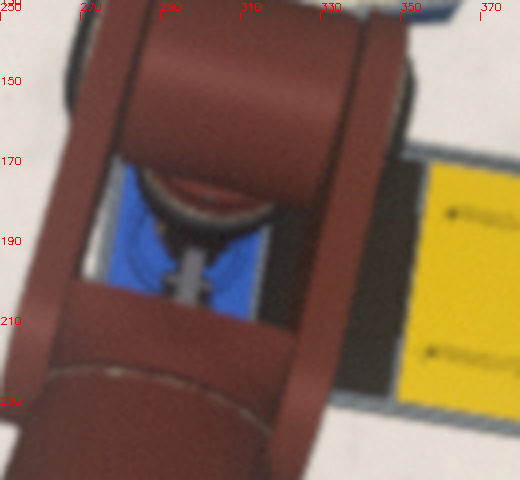

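The gripper and cup are roughly concentric around (294,192), so I'll descend.

Request:
servo_tool --moves '[[[0,1,27,0,0,0,35],[0,0,26,0,0,0,35],[-1,1,18,0,0,0,35],[0,0,6,0,0,0,35],[0,0,1,0,0,0,35],[0,0,1,0,0,0,35],[0,0,1,0,0,0,35],[0,0,0,0,0,0,35]]]'

```text
time: 6.78
tool_pos: [0.5852, -0.0606, 0.0687]
tool_rot: [0.0, 0.766, 0.643, 0.0]
contact_force: [-0.5, -0.5, -1.0]
gripper_width: 0.483
grasp_force: 61.3
```

Request:
servo_tool --moves '[[[0,0,1,0,0,0,35],[0,0,1,0,0,0,35],[0,0,1,0,0,0,35],[0,0,1,0,0,0,35],[0,0,0,0,0,0,35]]]'

```text
time: 7.4
tool_pos: [0.585, -0.0606, 0.0645]
tool_rot: [0.0, 0.766, 0.643, -0.0]
contact_force: [-2.1, -0.4, -0.1]
gripper_width: 0.482
grasp_force: 61.4
```

Request:
servo_tool --moves '[[[0,0,0.5,0,0,0,35],[0,0,0.5,0,0,0,35],[0,0,0,0,0,0,35]]]'

```text
time: 7.78
tool_pos: [0.5851, -0.0607, 0.0645]
tool_rot: [-0.0, 0.766, 0.643, -0.0]
contact_force: [-3.8, -0.5, 7.0]
gripper_width: 0.482
grasp_force: 62.1
```

Request:
servo_tool --moves '[[[0,0,0,0,0,0,46],[0,0,0,0,0,0,52],[0,0,0,0,0,0,60],[0,0,0,0,0,0,70],[0,0,0,0,0,0,75],[0,0,-25,0,0,0,75],[0,0,-40,0,0,0,75],[0,0,-40,0,0,0,75],[0,0,0,0,0,0,60],[0,0,0,0,0,0,60]]]'

```text
time: 9.02
tool_pos: [0.5845, -0.0605, 0.1676]
tool_rot: [-0.0, 0.766, 0.643, -0.0]
contact_force: [0.4, -0.5, -0.6]
gripper_width: 0.706
grasp_force: 0.0
```

```bash
python3 - <<'E'
from p import *
plan([(.6243,.2236,.16,80)],60,50)
E
```

```text
t 9.03 p [ 0.5845 -0.0605  0.1676] yaw 80.0 w 60.3 F [ 0.4 -0.5 -0.6]
6
[[48, -2, 1, 0, 0, 0, 60], [48, -2, 1, 0, 0, 0, 60], [48, -1, 1, 0, 0, 0, 60], [48, -2, 2, 0, 0, 0, 60], [47, -1, 1, 0, 0, 0, 60], [48, -2, 2, -0.1, 0, 0, 60]]
```

Request:
servo_tool --moves '[[[48,-2,1,0,0,0,60],[48,-2,1,0,0,0,60],[48,-1,1,0,0,0,60],[48,-2,2,0,0,0,60],[47,-1,1,0,0,0,60],[48,-2,2,0,0,0,60],[0,0,40,0,0,0,60],[0,0,35,0,0,0,60],[0,0,0,0,0,0,60],[0,0,0,0,0,0,60]]]'

```text
time: 10.28
tool_pos: [0.6248, 0.2237, 0.0854]
tool_rot: [-0.0, 0.766, 0.643, -0.0]
contact_force: [0.8, -0.3, 0.8]
gripper_width: 0.701
grasp_force: 0.0
```

```bash
python3 - <<'E'
from p import *
g=grab('side');crop(g,170,150,130,140,4,'s3.png')
plan([(.6243,.2236,.041,80)],60,50)
E
```

```text
t 10.32 p [0.6256 0.2239 0.0867] yaw 80.0 w 60.1 F [ 0.7 -0.  -0. ]
1
[[-1, -1, 46, 0.1, 0, 0, 60]]
```

View pics/s3.png

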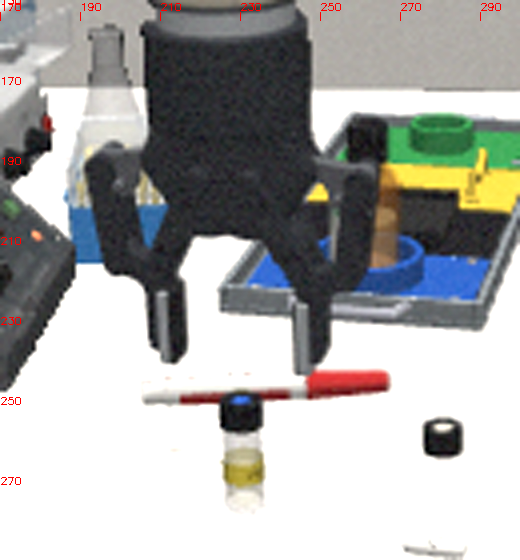

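The bottle stands upright in the blue cup. The vial (241/4 in the crop) sits about 1 px right of the finger midpoint, so I'll shift about 2 mm and grasp.

Request:
servo_tool --moves '[[[0,-3,16,0,0,0,60],[0,0,15,0,0,0,60],[0,0,15,0,0,0,50],[0,0,0,0,0,0,40],[0,0,0,0,0,0,34],[0,0,0,0,0,0,28],[0,0,0,0,0,0,24],[0,0,0,0,0,0,21],[0,0,0,0,0,0,15],[0,0,0,0,0,0,15],[0,0,0,0,0,0,15]]]'

```text
time: 11.7
tool_pos: [0.6222, 0.2245, 0.0399]
tool_rot: [0.0, 0.766, 0.643, 0.0]
contact_force: [1.0, 0.2, 4.0]
gripper_width: 0.213
grasp_force: 58.6
```

```bash
python3 - <<'E'
from p import *
g=grab('side');crop(g,190,170,100,110,4,'s4.png')
plan([(.624,.2236,.16,80),(.548,-.325,.16,80)],15,55)
E
```

```text
t 11.75 p [0.6222 0.2245 0.04  ] yaw 80.0 w 17.7 F [-0.6 -0.2  4.6]
14
[[0, 1, -40, 0, 0, 0, 15], [0, 0, -40, 0, 0, 0, 15], [0, 1, -40, 0.1, 0, 0, 15], [-50, 2, 0, 0, 0, 0, 15], [-50, 2, 0, 0, 0, 0, 15], [-50, 2, 0, 0, 0, 0, 15], [-50, 2, 0, 0, 0, 0, 15], [-51, 2, 0, 0, 0, 0, 15], [-50, 2, 0, 0, 0, 0, 15], [-51, 2, 0, 0, 0, 0, 15], [-50, 2, 0, 0, 0, 0, 15], [-51, 1, 0, 0, 0, 0, 15], [-50, 2, 0, 0, 0, 0, 15], [-51, 1, 0, 0, 0, 0, 15]]
```

View pics/s4.png

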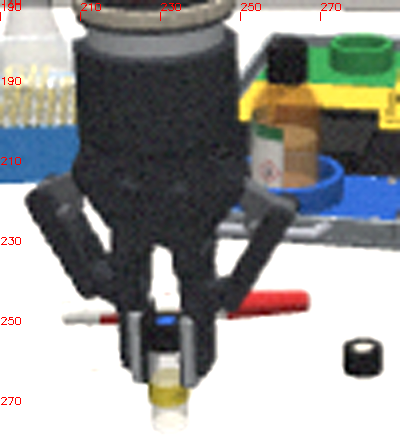

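The vial is held upright by cap and upper body. I'll carry it higher than the bottle.

Request:
servo_tool --moves '[[[0,1,-25,0,0,0,15],[0,0,-45,0,0,0,15],[0,1,-45,0,0,0,15],[0,0,-35,0,0,0,15],[-50,2,0,0,0,0,15],[-50,2,0,0,0,0,15],[-50,2,0,0,0,0,15],[-50,2,0,0,0,0,15],[-51,2,0,0,0,0,15],[-50,2,0,0,0,0,15],[-51,2,0,0,0,0,15],[-50,2,0,0,0,0,15]]]'

```text
time: 13.25
tool_pos: [0.569, -0.1761, 0.1884]
tool_rot: [-0.001, 0.766, 0.643, -0.0]
contact_force: [1.2, 0.2, -0.4]
gripper_width: 0.213
grasp_force: 58.6
```

Request:
servo_tool --moves '[[[-51,1,0,0,0,0,15],[-50,2,0,0,0,0,15],[-51,1,0,0,0,0,15],[0,0,40,0,0,0,15],[0,0,45,0,0,0,15],[0,0,15,0,0,0,15],[0,0,0,0,0,0,15],[0,0,0,0,0,0,15]]]'

```text
time: 14.25
tool_pos: [0.5489, -0.3258, 0.0915]
tool_rot: [0.002, 0.766, 0.643, 0.0]
contact_force: [0.2, 0.3, 0.3]
gripper_width: 0.208
grasp_force: 58.6
```

```bash
python3 - <<'E'
from p import *
g=grab('side');f=grab('top')
a=cv2.resize(g['image'][130:230,220:345],None,fx=3.2,fy=4)
b=cv2.resize(f['image'][150:250,340:465],None,fx=3.2,fy=4)
cv2.imwrite('pics/s5.png',cv2.convertScaleAbs(np.hstack([a,b]),alpha=1.5))
plan([(.548,-.325,.056,80)],15,50)
E
```

```text
t 14.35 p [ 0.549  -0.3259  0.0919] yaw 80.1 w 17.8 F [-0.3 -0.9  0. ]
1
[[1, -1, 36, 0.2, 0.1, 0.1, 15]]
```

View pics/s5.png

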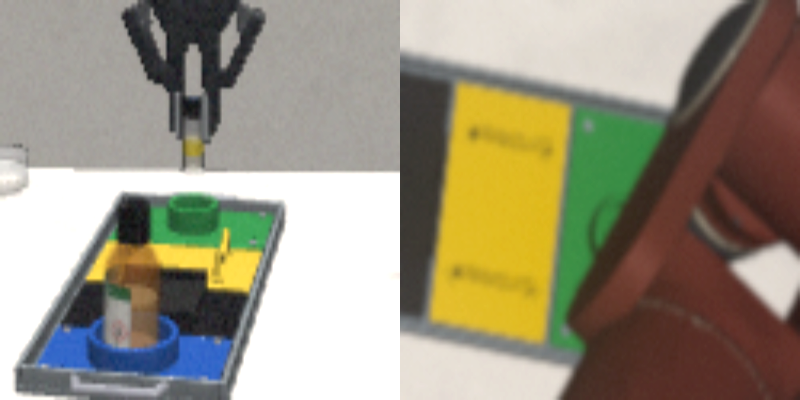

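The vial (194/3.2) lines up with the green cup (193/3.2) in the side view. I'll lower it.

Request:
servo_tool --moves '[[[0,-1,20,0,0,0,15],[0,0,13,0,0,0,15],[0,0,4,0,0,0,15],[0,0,1,0,0,0,15],[0,0,1,0,0,0,15],[0,0,1,0,0,0,15],[0,0,0,0,0,0,15]]]'

```text
time: 15.22
tool_pos: [0.5468, -0.3251, 0.0509]
tool_rot: [-0.0, 0.766, 0.643, -0.0]
contact_force: [-3.5, 2.7, 9.5]
gripper_width: 0.209
grasp_force: 59.7
```

Request:
servo_tool --moves '[[[0,0,-0.5,0,0,0,20],[0,0,0,0,0,0,25],[0,0,0,0,0,0,32],[0,0,0,0,0,0,40],[0,0,0,0,0,0,45],[0,0,-30,0,0,0,45],[0,0,-50,0,0,0,45],[0,0,-50,0,0,0,45],[0,0,0,0,0,0,45]]]'

```text
time: 16.35
tool_pos: [0.5493, -0.3269, 0.1865]
tool_rot: [0.005, 0.766, 0.643, 0.001]
contact_force: [0.4, 0.2, -0.1]
gripper_width: 0.527
grasp_force: 0.0
```

```bash
python3 - <<'E'
from p import *
plan([(.6293,.1041,.18,8.6),(.6293,.1041,.07,8.6)],45,48)
E
```

```text
t 16.35 p [ 0.5493 -0.3269  0.1865] yaw 80.0 w 45.0 F [ 0.4  0.2 -0.1]
13
[[44, 0, 0, 0.1, 0, 7.1, 45], [44, -5, 0, 0.1, 0, 7.1, 45], [43, -10, 1, 0.1, 0, 7.2, 45], [41, -16, 1, 0.1, 0, 7.1, 45], [39, -20, 0, 0, 0, 7.2, 45], [36, -25, 1, 0.1, 0, 7.1, 45], [32, -29, 0, 0, 0, 7.2, 45], [28, -33, 1, 0.1, 0, 7.1, 45], [24, -37, 1, 0, 0, 7.2, 45], [19, -39, 0, 0.1, 0, 7.1, 45], [0, 0, 37, 0, 0, 0, 45], [0, 0, 37, 0, 0, 0, 45], [0, 0, 36, 0, 0, 0, 45]]
```

Request:
servo_tool --moves '[[[44,0,0,0.1,0,7.1,45],[44,-5,0,0.1,0,7.1,45],[43,-10,1,0.1,0,7.2,45],[41,-16,1,0.1,0,7.1,45],[39,-20,0,0,0,7.2,45],[36,-25,1,0.1,0,7.1,45],[32,-29,0,0,0,7.2,45],[28,-33,1,0.1,0,7.1,45],[24,-37,1,0,0,7.2,45],[19,-39,0,0.1,0,7.1,45],[0,0,50,0,0,0,45],[0,0,50,0,0,0,45]]]'

```text
time: 17.85
tool_pos: [0.6254, 0.1074, 0.074]
tool_rot: [-0.004, 0.997, 0.076, -0.004]
contact_force: [0.5, 0.4, -0.6]
gripper_width: 0.526
grasp_force: 0.0
```

Request:
servo_tool --moves '[[[0,0,0,0,0,0,45],[0,0,0,0,0,0,45]]]'

```text
time: 18.1
tool_pos: [0.6263, 0.1064, 0.0767]
tool_rot: [-0.004, 0.997, 0.075, -0.003]
contact_force: [0.5, 0.2, 0.5]
gripper_width: 0.529
grasp_force: 0.0
```

```bash
python3 - <<'E'
from p import *
g=grab('side');f=grab('top')
a=cv2.resize(g['image'][150:270,190:315],None,fx=3.2,fy=4)
b=cv2.resize(f['image'][120:240,170:295],None,fx=3.2,fy=4)
cv2.imwrite('pics/s6.png',cv2.convertScaleAbs(np.hstack([a,b]),alpha=1.5))
plan([(.6293,.1041,.017,8.6)],45,50)
E
```

```text
t 18.2 p [0.6276 0.1064 0.0787] yaw 8.6 w 44.9 F [-0.3 -0.1  0.5]
2
[[1, 2, 31, -0.2, 0.1, 0, 45], [0, 1, 31, -0.3, 0, 0, 45]]
```

View pics/s6.png

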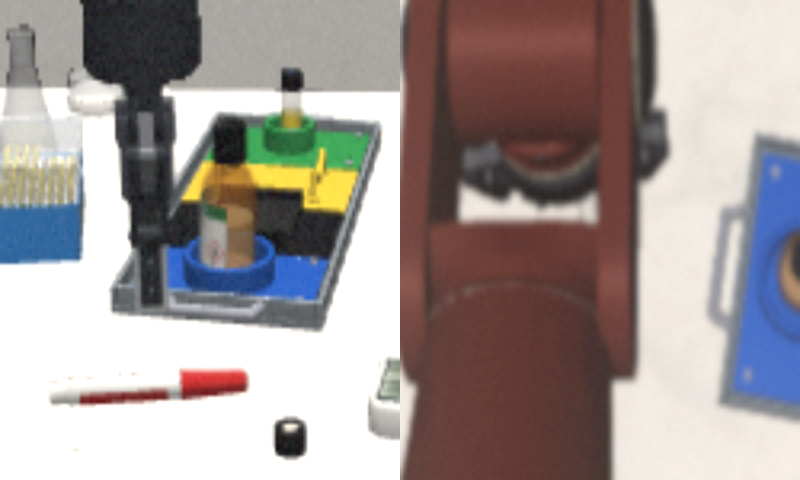

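The vial stands in the green cup, and the gripper (149) is over the marker's middle (149). I'll grasp the marker.

Request:
servo_tool --moves '[[[1,2,31,-0.2,0.1,0,45],[0,0,20,-0.2,0,0,45],[0,0,10,0,0,0,45],[0,0,0,0,0,0,36],[0,0,0,0,0,0,30],[0,0,0,0,0,0,24],[0,0,0,0,0,0,20],[0,0,0,0,0,0,17],[0,0,0,0,0,0,10],[0,0,0,0,0,0,10],[0,0,0,0,0,0,10]]]'

```text
time: 19.58
tool_pos: [0.6268, 0.1051, 0.0152]
tool_rot: [-0.001, 0.997, 0.075, -0.002]
contact_force: [-1.3, 0.1, 4.7]
gripper_width: 0.156
grasp_force: 59.1
```

```bash
python3 - <<'E'
from p import *
plan([(.629,.1041,.19,8.6),(.560,-.237,.19,-7.8)],10,50)
E
```

```text
t 19.57 p [0.6268 0.1051 0.0152] yaw 8.6 w 13.3 F [-1.3  0.1  4.7]
11
[[0, 0, -44, 0, 0.1, 0, 10], [0, 0, -44, 0, 0.1, 0, 10], [1, 1, -43, 0, 0, 0, 10], [1, 0, -44, -0.1, 0.1, 0, 10], [-17, 47, 0, 0, 0, 2.3, 10], [-15, 47, 0, 0, 0, 2.4, 10], [-13, 48, 0, 0, 0, 2.3, 10], [-11, 48, 0, 0, 0, 2.4, 10], [-10, 49, 0, 0, 0, 2.3, 10], [-7, 49, 0, 0, 0, 2.4, 10], [-6, 50, 0, 0, 0, 2.3, 10]]
```

Request:
servo_tool --moves '[[[0,0,-25,0,0.1,0,10],[0,0,-50,0,0.1,0,10],[1,1,-50,0,0,0,10],[1,0,-50,-0.1,0,0,10],[-17,47,0,0,0,2.3,10],[-15,47,0,0,0,2.4,10],[-13,48,0,0,0,2.3,10],[-11,48,0,0,0,2.4,10],[-10,49,0,0,0,2.3,10],[-7,49,0,0,0,2.4,10],[-6,50,0,0,0,2.3,10],[0,0,0,0,0,0,10]]]'

```text
time: 21.08
tool_pos: [0.5582, -0.2397, 0.189]
tool_rot: [0.0, 0.998, -0.07, -0.002]
contact_force: [-0.1, 0.2, 0.1]
gripper_width: 0.154
grasp_force: 58.7
```

Request:
servo_tool --moves '[[[0,0,40,0,0,0,10],[0,0,45,0,0,0,10],[0,0,15,0,0,0,10],[0,0,0,0,0,0,10],[0,0,0,0,0,0,10]]]'

```text
time: 21.7
tool_pos: [0.5606, -0.2374, 0.0921]
tool_rot: [0.001, 0.998, -0.067, 0.001]
contact_force: [0.3, 0.7, -0.3]
gripper_width: 0.154
grasp_force: 58.7
```

```bash
python3 - <<'E'
from p import *
g=grab('side');f=grab('top')
a=cv2.resize(g['image'][100:220,215:340],None,fx=3.2,fy=4)
b=cv2.resize(f['image'][140:260,310:435],None,fx=3.2,fy=4)
cv2.imwrite('pics/s7.png',cv2.convertScaleAbs(np.hstack([a,b]),alpha=1.5))
plan([(.560,-.237,.036,-7.8)],10,50)
p,R,s=pose()
a=R.as_matrix()[:,0]; b=p-[0,0,.01]
print((proj(g,[b-.0675*a,b,b+.0675*a])-[215,100])*[3.2,4],(proj(f,[b-.0675*a,b,b+.0675*a])-[310,140])*[3.2,4])
E
```

```text
t 21.8 p [ 0.5606 -0.2376  0.0923] yaw -7.7 w 13.3 F [-0.2 -0.2  0.4]
2
[[0, 0, 28, 0.1, 0, 0, 10], [-1, -1, 28, 0, -0.1, 0.1, 10]]
[[267.93548115 286.04741967]
 [191.81142705 281.52487308]
 [116.98590811 277.11252109]] [[202.62100245 354.30980255]
 [216.38494448 234.88896612]
 [229.93486944 117.05778684]]
```

View pics/s7.png

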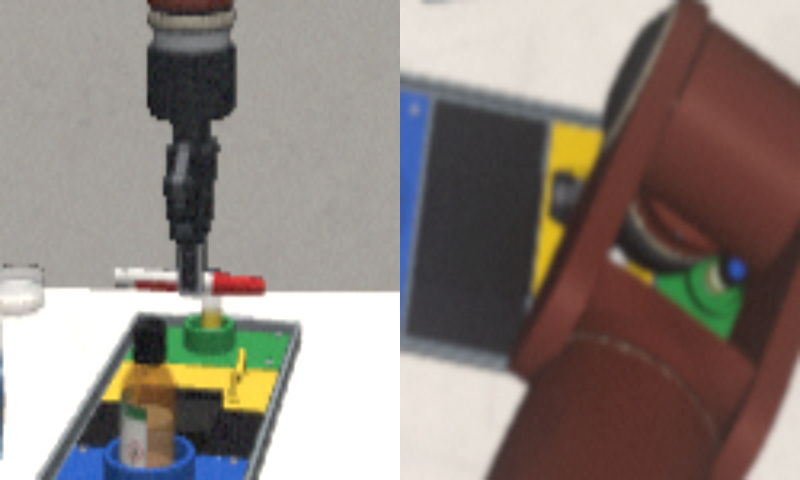

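The marker spans 116–266, against 117–268 predicted, so its centre is about 1 mm ahead of the tool. I'll compensate and lower it.

Request:
servo_tool --moves '[[[-1,0,28,0.1,0,0,10],[-1,0,20,0,0,0,10],[0,0,5,0,0,0,10],[0,0,1,0,0,0,10],[0,0,0,0,0,0,10],[0,0,0,0,0,0,10]]]'

```text
time: 22.55
tool_pos: [0.5576, -0.2368, 0.0365]
tool_rot: [-0.0, 0.998, -0.068, -0.0]
contact_force: [0.2, 1.2, 1.2]
gripper_width: 0.156
grasp_force: 59.0
```

Request:
servo_tool --moves '[[[1,0,0.5,0,0,0,10],[0,0,0.5,0,0,0,10],[0,0,0,0,0,0,10]]]'

```text
time: 22.92
tool_pos: [0.5584, -0.2368, 0.036]
tool_rot: [-0.001, 0.998, -0.068, -0.001]
contact_force: [-3.3, 1.5, 7.3]
gripper_width: 0.153
grasp_force: 59.6
```

Request:
servo_tool --moves '[[[0,-1,0,0,0,0,10],[0,0,0.5,0,0,0,10],[0,0,0,0,0,0,10]]]'

```text
time: 23.3
tool_pos: [0.5587, -0.2365, 0.036]
tool_rot: [0.0, 0.998, -0.068, -0.001]
contact_force: [-3.8, 2.3, 8.0]
gripper_width: 0.154
grasp_force: 59.6
```

Request:
servo_tool --moves '[[[0,0,0,0,0,0,16],[0,0,0,0,0,0,20],[0,0,0,0,0,0,26],[0,0,0,0,0,0,34],[0,0,0,0,0,0,36],[0,0,-20,0,0,0,36],[0,0,-45,0,0,0,36],[0,0,-50,0,0,0,50],[0,0,-35,0,0,0,85]]]'

```text
time: 24.42
tool_pos: [0.5595, -0.2366, 0.1892]
tool_rot: [0.001, 0.998, -0.068, 0.001]
contact_force: [-0.4, -0.7, 0.3]
gripper_width: 0.779
grasp_force: 0.0
```

```bash
python3 - <<'E'
from p import *
plan([(.47,.10,.18,79.5),(.4444,.1141,.10,79.5)],85,42)
E
```

```text
t 24.43 p [ 0.5595 -0.2366  0.1892] yaw -7.8 w 66.5 F [-0.4 -0.7  0.3]
12
[[-15, -36, 1, 0, 0, -9.7, 85], [-9, -38, 1, 0, 0, -9.7, 85], [-2, -39, 1, 0, 0, -9.7, 85], [4, -38, 1, 0, 0, -9.7, 85], [11, -37, 1, 0, 0, -9.7, 85], [17, -35, 1, 0, 0, -9.7, 85], [22, -31, 1, 0.1, 0, -9.7, 85], [28, -27, 1, 0, 0, -9.7, 85], [31, -22, 1, 0.1, 0, -9.7, 85], [3, -9, 27, 0, 0, 0, 85], [3, -10, 26, 0, 0, 0, 85], [4, -9, 27, 0, 0, 0, 85]]
```

Request:
servo_tool --moves '[[[-15,-36,1,0,0,-9.7,85],[-9,-38,1,0,0,-9.7,85],[-2,-39,1,0,0,-9.7,85],[4,-38,1,0,0,-9.7,85],[11,-37,1,0,0,-9.7,85],[17,-35,1,0,0,-9.7,85],[22,-31,1,0.1,0,-9.7,85],[28,-27,1,0,0,-9.7,85],[31,-22,1,0.1,0,-9.7,85],[3,-9,27,0,0,0,85],[3,-10,26,0,0,0,85],[4,-9,27,0,0,0,85]]]'

```text
time: 25.92
tool_pos: [0.4436, 0.1156, 0.0973]
tool_rot: [-0.002, 0.768, 0.64, 0.0]
contact_force: [0.3, -0.1, -0.6]
gripper_width: 0.996
grasp_force: 0.0
```

Request:
servo_tool --moves '[[[0,0,0,0,0,0,85],[0,0,0,0,0,0,85]]]'

```text
time: 26.18
tool_pos: [0.4445, 0.1152, 0.0982]
tool_rot: [-0.002, 0.769, 0.64, 0.0]
contact_force: [1.0, 0.2, 0.3]
gripper_width: 0.993
grasp_force: 0.0
```

```bash
python3 - <<'E'
from p import *
g=grab('side');f=grab('top')
a=cv2.resize(g['image'][165:285,240:365],None,fx=3.2,fy=4)
b=cv2.resize(f['image'][140:260,310:435],None,fx=3.2,fy=4)
cv2.imwrite('pics/s8.png',cv2.convertScaleAbs(np.hstack([a,b]),alpha=1.5))
plan([(.4444,.1141,.017,79.5)],85,50)
E
```

```text
t 26.27 p [0.4448 0.1152 0.0984] yaw 79.5 w 85.0 F [ 0.5  0.4 -0. ]
2
[[-1, 0, 41, -0.1, -0.1, 0, 85], [0, 0, 40, 0, -0.1, 0, 85]]
```

View pics/s8.png

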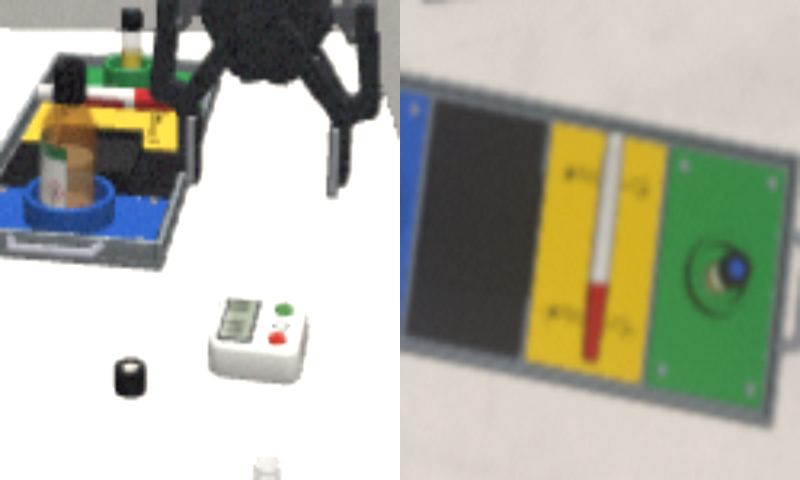

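The marker lies across both ribs, from (377,173) to (369,230). The timer is between the open fingers. I'll measure the marker centring and the pad more exactly.

```bash
python3 - <<'E'
from p import *
np.set_printoptions(precision=4,suppress=True)
f=load('top');hsv=cv2.cvtColor(f['image'],cv2.COLOR_BGR2HSV)
Y=cv2.inRange(hsv,(20,120,60),(35,255,255));Y=cv2.morphologyEx(Y,cv2.MORPH_CLOSE,np.ones((15,15)))
c=max(cv2.findContours(Y,0,1)[0],key=cv2.contourArea);box=cv2.boxPoints(cv2.minAreaRect(c))
w=ray(f,box,.010);print('yellow',w.mean(0),np.linalg.norm(w[0]-w[1]),np.linalg.norm(w[1]-w[2]),w)
M=np.zeros_like(Y);M[168:236,362:384]=255
V=cv2.inRange(hsv,(0,0,90),(179,60,255))|cv2.inRange(hsv,(0,120,50),(8,255,255))|cv2.inRange(hsv,(170,120,50),(179,255,255))
V&=M;c=max(cv2.findContours(cv2.morphologyEx(V,cv2.MORPH_CLOSE,np.ones((5,5))),0,1)[0],key=cv2.contourArea)
bm=cv2.boxPoints(cv2.minAreaRect(c));m=ray(f,bm,.030);print('marker',m.mean(0),m)
tr=ray(f,[[0,0]],0)
# black pad gaps between yellow & blue: use V channel profile along tray y through mid
B=cv2.inRange(hsv,(100,130,40),(125,255,255))[150:235,265:330]
n,l,s,_=cv2.connectedComponentsWithStats(B);k=1+s[1:,4].argmax()
ys,xs=np.where(l==k);bb=cv2.boxPoints(cv2.minAreaRect(np.c_[xs+265,ys+150].astype(np.float32)))
w=ray(f,bb,.010);print('blue',w.mean(0),np.linalg.norm(w[0]-w[1]),np.linalg.norm(w[1]-w[2]))
E
```

```text
yellow [ 0.5615 -0.237   0.01  ] 0.14501101431304356 0.08813785915246251 [[ 0.4951 -0.1834  0.01  ]
 [ 0.6387 -0.2036  0.01  ]
 [ 0.6278 -0.2911  0.01  ]
 [ 0.4844 -0.2697  0.01  ]]
marker [ 0.5691 -0.244   0.03  ] [[ 0.4967 -0.227   0.03  ]
 [ 0.6404 -0.2259  0.03  ]
 [ 0.6415 -0.2612  0.03  ]
 [ 0.4977 -0.2619  0.03  ]]
blue [ 0.5856 -0.0596  0.01  ] 0.14191018643165546 0.08374479854422526
```

```bash
python3 - <<'E'
from p import *
f=load('top');print(ray(f,[[377.0,173],[369.4,230]],.029),ray(f,[[377.0,173],[369.4,230]],.029).mean(0))
im=cv2.cvtColor(f['image'],cv2.COLOR_BGR2HSV)[:,:,1].astype(int)
# saturation down marker axis: yellow/red high, white low
for r in list(range(164,180))+list(range(224,240)):
    u=377.0+(r-173)*(-7.6/57); print(r,f['image'][r,int(round(u))],end=' ')
E
```

```text
[[ 0.62932668 -0.24735738  0.029     ]
 [ 0.49450956 -0.23050821  0.029     ]] [ 0.56191812 -0.23893279  0.029     ]
164 [132 137 141] 165 [132 136 141] 166 [132 136 141] 167 [130 135 139] 168 [120 124 128] 169 [101 102 104] 170 [77 77 75] 171 [64 66 64] 172 [75 76 75] 173 [105 109 109] 174 [121 126 129] 175 [123 129 132] 176 [120 126 129] 177 [116 121 125] 178 [116 122 125] 179 [118 124 127] 224 [ 32  38 113] 225 [ 31  39 111] 226 [ 31  39 112] 227 [ 33  42 113] 228 [ 32  42 110] 229 [ 34  54 110] 230 [ 32  82 115] 231 [ 32 108 132] 232 [ 42 116 135] 233 [ 63 103 114] 234 [77 85 86] 235 [83 83 80] 236 [83 84 82] 237 [101 104 107] 238 [123 128 133] 239 [134 139 145]
```

The marker is centred within about 2 mm, at (.562,-.239) against (.5615,-.237). Now I'll grasp the timer.

Request:
servo_tool --moves '[[[-1,-2,40,0,0,0,85],[0,0,30,0,0,0,85],[0,0,14,0,0,0,85],[0,0,0,0,0,0,78],[0,0,0,0,0,0,72],[0,0,0,0,0,0,68],[0,0,0,0,0,0,65],[0,0,0,0,0,0,63],[0,0,0,0,0,0,61],[0,0,0,0,0,0,54],[0,0,0,0,0,0,54],[0,0,0,0,0,0,54]]]'

```text
time: 27.78
tool_pos: [0.4415, 0.1149, 0.0135]
tool_rot: [-0.002, 0.769, 0.64, -0.001]
contact_force: [-0.1, -0.3, 6.7]
gripper_width: 0.695
grasp_force: 64.5
```

```bash
python3 - <<'E'
from p import *
plan([(.444,.1141,.19,79.5),(.5735,-.1483,.19,82.2)],54,42)
E
```

```text
t 27.77 p [0.4415 0.1149 0.0135] yaw 79.5 w 59.3 F [-0.1 -0.3  6.7]
12
[[0, 0, -35, 0, 0, 0, 54], [0, 0, -35, -0.1, 0, 0, 54], [0, 1, -35, 0, 0, 0, 54], [0, 1, -36, -0.1, -0.1, 0, 54], [0, 0, -35, 0, 0, 0, 54], [-34, 25, 0, 0, 0, -0.4, 54], [-34, 25, 0, 0, 0, -0.4, 54], [-34, 24, 0, 0, 0, -0.4, 54], [-34, 24, 0, 0, 0, -0.4, 54], [-34, 24, 0, 0, 0, -0.4, 54], [-34, 24, 0, 0, 0, -0.3, 54], [-34, 24, -1, 0, 0, -0.4, 54]]
```

Request:
servo_tool --moves '[[[0,0,-20,0,0,0,54],[0,0,-40,-0.1,0,0,54],[0,1,-40,0,0,0,54],[0,1,-40,-0.1,-0.1,0,54],[0,0,-36,0,0,0,54],[-34,25,0,0,0,-0.4,54],[-34,25,0,0,0,-0.4,54],[-34,24,0,0,0,-0.4,54],[-34,24,0,0,0,-0.4,54],[-34,24,0,0,0,-0.4,54],[-34,24,0,0,0,-0.3,54],[-34,24,0,0,0,-0.4,54]]]'

```text
time: 29.28
tool_pos: [0.5726, -0.1493, 0.1871]
tool_rot: [-0.001, 0.753, 0.658, -0.001]
contact_force: [0.7, -0.4, -1.4]
gripper_width: 0.694
grasp_force: 64.4
```

Request:
servo_tool --moves '[[[0,0,0,0,0,0,54],[0,0,40,0,0,0,54],[0,0,45,0,0,0,54],[0,0,35,0,0,0,54],[0,0,0,0,0,0,54],[0,0,0,0,0,0,54]]]'

```text
time: 30.02
tool_pos: [0.573, -0.1479, 0.0693]
tool_rot: [-0.0, 0.753, 0.658, -0.0]
contact_force: [0.5, -0.1, 0.0]
gripper_width: 0.692
grasp_force: 64.4
```

```bash
python3 - <<'E'
from p import *
g=grab('side');f=grab('top')
a=cv2.resize(g['image'][120:240,215:340],None,fx=3.2,fy=4)
b=cv2.resize(f['image'][140:260,290:415],None,fx=3.2,fy=4)
cv2.imwrite('pics/s9.png',cv2.convertScaleAbs(np.hstack([a,b]),alpha=1.5))
plan([(.5735,-.1483,.036,82.2)],54,50)
E
```

```text
t 30.12 p [ 0.5739 -0.1485  0.0705] yaw 82.3 w 58.9 F [ 0.4 -0.7 -0.4]
1
[[0, 0, 34, 0.1, 0, 0.1, 54]]
```

View pics/s9.png

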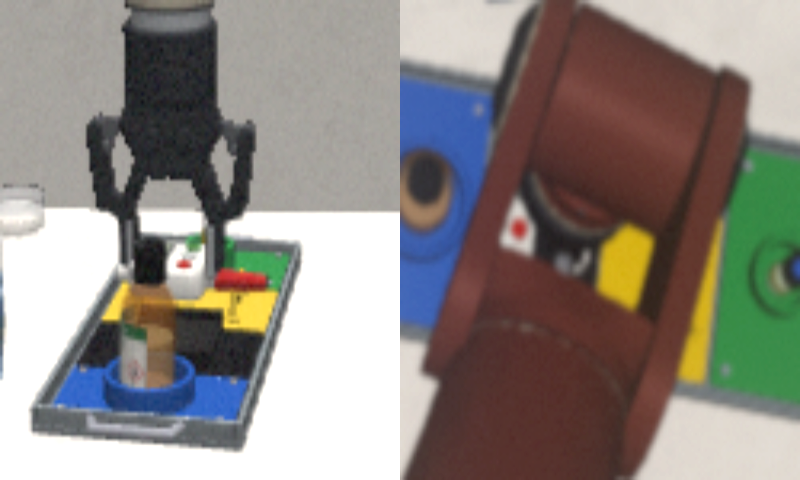

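The timer is held level above the pad, so I'll lower it.

Request:
servo_tool --moves '[[[0,0,20,0,0,0,54],[0,0,13,0,0,0,54],[0,0,4,0,0,0,54],[0,0,1,0,0,0,54],[0,0,0.5,0,0,0,54],[0,0,0,0,0,0,54]]]'

```text
time: 30.88
tool_pos: [0.5719, -0.148, 0.0305]
tool_rot: [-0.002, 0.753, 0.658, -0.001]
contact_force: [-5.1, 2.0, 10.9]
gripper_width: 0.694
grasp_force: 66.1
```

Request:
servo_tool --moves '[[[0,0,-1.5,0,0,0,54],[0,1.5,0,0,0,0,54],[0,0,0,0,0,0,54],[0,0,0.5,0,0,0,54],[0,0,0.5,0,0,0,54],[0,0,0,0,0,0,54]]]'

```text
time: 31.62
tool_pos: [0.5738, -0.1484, 0.0306]
tool_rot: [-0.001, 0.753, 0.658, -0.001]
contact_force: [-3.5, -0.3, 6.5]
gripper_width: 0.688
grasp_force: 65.6
```

Request:
servo_tool --moves '[[[0,0,0,0,0,0,63],[0,0,0,0,0,0,68],[0,0,0,0,0,0,74],[0,0,0,0,0,0,80],[0,0,0,0,0,0,82],[0,0,-15,0,0,0,82],[0,0,-40,0,0,0,82],[0,0,-50,0,0,0,82],[0,0,-50,0,0,0,82],[0,-50,-10,0,0,0,82],[-40,-40,0,0,0,0,82],[-50,-20,0,0,0,0,82]]]'

```text
time: 33.12
tool_pos: [0.4518, -0.2228, 0.1967]
tool_rot: [0.001, 0.753, 0.658, -0.0]
contact_force: [0.9, -0.8, -0.1]
gripper_width: 0.954
grasp_force: 0.0
```

Request:
servo_tool --moves '[[[-50,0,0,0,0,0,82],[-50,0,0,0,0,0,82],[-50,0,0,0,0,0,82],[-50,0,0,0,0,0,82],[0,0,0,0,0,0,82],[0,0,0,0,0,0,82]]]'

```text
time: 33.88
tool_pos: [0.426, -0.4206, 0.1957]
tool_rot: [-0.001, 0.753, 0.658, -0.0]
contact_force: [0.3, -0.8, -0.2]
gripper_width: 0.957
grasp_force: 0.0
```

```bash
python3 - <<'E'
from p import *
g=grab('side');f=grab('top')
a=cv2.resize(g['image'][160:240,220:320],None,fx=4,fy=6)
b=cv2.resize(f['image'][140:260,260:440],None,fx=2.2,fy=4)
cv2.imwrite('pics/s10.png',cv2.convertScaleAbs(np.hstack([a,b]),alpha=1.5))
W=cv2.inRange(cv2.cvtColor(f['image'],cv2.COLOR_BGR2HSV),(0,0,70),(179,255,255))[170:225,322:352]
n,l,s,c=cv2.connectedComponentsWithStats(cv2.morphologyEx(W,cv2.MORPH_CLOSE,np.ones((7,7))))
for i in range(1,n):
    ys,xs=np.where(l==i);r=cv2.minAreaRect(np.c_[xs+322,ys+170].astype(np.float32));w=ray(f,cv2.boxPoints(r),.036)
    print(s[i],w.mean(0),w.round(4).tolist())
E
```

```text
[  0  10  30  30 747] [ 0.57446196 -0.15189297  0.036     ] [[0.6074, -0.1176, 0.036], [0.6095, -0.1852, 0.036], [0.5415, -0.186, 0.036], [0.5395, -0.1188, 0.036]]
[27 40  3 15 35] [ 0.5227927  -0.18391899  0.036     ] [[0.539, -0.1814, 0.036], [0.5391, -0.186, 0.036], [0.5066, -0.1864, 0.036], [0.5065, -0.1818, 0.036]]
```

View pics/s10.png

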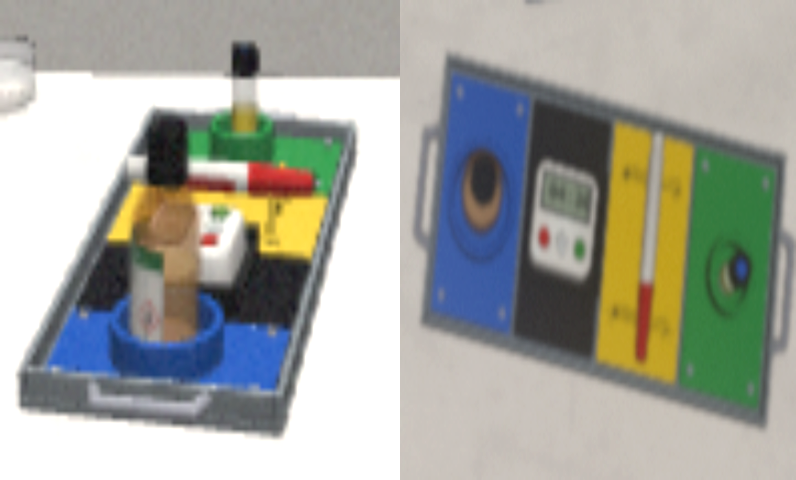

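The timer lies face up on the pad at about (335,194). I'll check its centring more precisely.

```bash
python3 - <<'E'
from p import *
from scipy.ndimage import map_coordinates
f=load('top');th=np.radians(-7.8);X=np.array([np.cos(th),np.sin(th)]);Yv=np.array([-np.sin(th),np.cos(th)])
gr=cv2.cvtColor(f['image'],cv2.COLOR_BGR2GRAY).astype(float)
def prof(c,d,o,offs,z,rng):
    t=np.arange(-rng,rng,.001);P=[];
    for k in offs: P.append(proj(f,np.c_[c+t[:,None]*d+k*o,np.full(len(t),z)]))
    v=np.mean([map_coordinates(gr,[p[:,1],p[:,0]],order=1) for p in P],0);return t,v
c=np.array([.5735,-.1483])
for nm,d,o,z,rng,offs in(('timer x',X,Yv,.036,.055,(-.025,-.022,.022,.025)),('timer y',Yv,X,.036,.044,(-.026,-.022,.026)),('tray x outer',X,Yv,.018,.11,(-.02,0,.02))):
    t,v=prof(c,d,o,offs,z,rng);print(nm);print([(int(a*1000),int(b)) for a,b in zip(t[::2],v[::2])])
E
```

```text
timer x
[(-55, 35), (-53, 34), (-51, 35), (-48, 34), (-46, 34), (-44, 34), (-42, 33), (-40, 33), (-38, 33), (-36, 34), (-34, 37), (-32, 47), (-30, 65), (-28, 87), (-26, 107), (-24, 121), (-22, 123), (-20, 117), (-18, 104), (-16, 90), (-14, 82), (-12, 82), (-10, 86), (-8, 97), (-6, 111), (-4, 120), (-2, 123), (0, 120), (1, 109), (3, 91), (5, 80), (7, 79), (9, 79), (11, 77), (13, 76), (15, 76), (17, 77), (19, 79), (21, 79), (23, 80), (25, 85), (27, 94), (29, 93), (31, 75), (33, 52), (35, 37), (37, 32), (39, 32), (41, 32), (43, 33), (45, 32), (47, 32), (49, 33), (51, 33), (53, 33)]
timer y
[(-44, 87), (-41, 65), (-39, 46), (-37, 35), (-35, 33), (-33, 33), (-31, 41), (-29, 59), (-27, 82), (-25, 98), (-23, 106), (-21, 109), (-19, 109), (-17, 110), (-15, 111), (-13, 112), (-11, 112), (-9, 113), (-7, 114), (-5, 113), (-3, 114), (-1, 114), (0, 112), (2, 112), (4, 111), (6, 112), (8, 113), (10, 114), (12, 115), (14, 113), (16, 111), (18, 110), (20, 110), (22, 110), (24, 111), (26, 113), (28, 113), (30, 110), (32, 96), (34, 74), (36, 52), (38, 38), (40, 34), (42, 37)]
tray x outer
[(-110, 130)
[... 480 characters left out ...]
, (-23, 119), (-21, 125), (-19, 122), (-17, 111), (-15, 96), (-13, 85), (-11, 79), (-9, 79), (-7, 83), (-5, 93), (-3, 109), (-1, 120), (0, 125), (2, 122), (4, 109), (6, 91), (8, 81), (10, 83), (12, 83), (14, 79), (16, 75), (18, 73), (20, 75), (22, 79), (24, 81), (26, 81), (28, 83), (30, 94), (32, 99), (34, 86), (36, 61), (38, 41), (40, 32), (42, 32), (44, 32), (46, 33), (48, 32), (50, 33), (52, 33), (54, 33), (56, 33), (58, 33), (60, 33), (62, 33), (64, 33), (66, 35), (68, 40), (70, 50), (72, 59), (74, 61), (76, 61), (78, 68), (80, 82), (82, 99), (84, 115), (86, 125), (88, 127), (90, 128), (92, 128), (94, 128), (96, 128), (98, 128), (100, 128), (102, 128), (104, 127), (106, 126), (108, 127)]
```

The timer sits about 3.5 mm toward +y on the pad, and about 1 mm toward +x. There is plenty of time, so I'll re-grip and recentre it.

```bash
python3 - <<'E'
from p import *
plan([(.5738,-.1484,.19,82.2),(.5738,-.1484,.07,82.2)],84,55)
E
```

```text
t 33.98 p [ 0.4263 -0.4198  0.1955] yaw 82.3 w 81.8 F [-0.4  0.9 -0.3]
9
[[48, 18, 1, 0, 0, 0, 84], [48, 18, 1, 0, 0, 0, 84], [48, 18, 1, 0, 0, 0, 84], [48, 19, 1, 0, 0, 0, 84], [48, 18, 1, 0, 0, 0.1, 84], [49, 19, 0, -0.1, 0, 0, 84], [0, 0, 40, 0, 0, 0, 84], [0, 0, 40, 0, 0, 0, 84], [0, 0, 40, 0, 0, 0, 84]]
```

Request:
servo_tool --moves '[[[48,18,1,0,0,0,84],[48,18,1,0,0,0,84],[48,18,1,0,0,0,84],[48,19,1,0,0,0,84],[48,18,1,0,0,0.1,84],[49,19,0,0,0,0,84],[0,0,40,0,0,0,84],[0,0,40,0,0,0,84],[0,0,35,0,0,0,84],[0,0,0,0,0,0,84],[0,0,0,0,0,0,84]]]'

```text
time: 35.35
tool_pos: [0.5747, -0.1491, 0.0767]
tool_rot: [0.0, 0.754, 0.657, -0.0]
contact_force: [-0.4, 0.1, 0.0]
gripper_width: 0.983
grasp_force: 0.0
```

```bash
python3 - <<'E'
from p import *
plan([(.5745,-.1484,.0315,82.2)],84,20)
E
```

```text
t 35.35 p [ 0.5747 -0.1491  0.0767] yaw 82.2 w 83.9 F [-0.4  0.1  0. ]
3
[[0, 0, 15, 0, 0, 0, 84], [0, 0, 15, 0, 0, 0, 84], [1, 0, 15, 0, 0, 0, 84]]
```

Request:
servo_tool --moves '[[[0,0,20,0,0,0,84],[0,0,15,0,0,0,84],[0,0,10,0,0,0,84],[0,0,0,0,0,0,76],[0,0,0,0,0,0,70],[0,0,0,0,0,0,66],[0,0,0,0,0,0,63],[0,0,0,0,0,0,61],[0,0,0,0,0,0,54],[0,0,0,0,0,0,54],[0,0,0,0,0,0,54]]]'

```text
time: 36.72
tool_pos: [0.5747, -0.1497, 0.0313]
tool_rot: [0.0, 0.754, 0.657, -0.0]
contact_force: [0.5, 0.3, 5.3]
gripper_width: 0.692
grasp_force: 64.8
```

Request:
servo_tool --moves '[[[0,0,-3,0,0,0,54],[-2,-0.5,0,0,0,0,54],[-1.5,-0.5,0,0,0,0,54],[0,0,0,0,0,0,54],[0,0,1.5,0,0,0,54],[0,0,1,0,0,0,54],[0,0,0.5,0,0,0,54],[0,0,0,0,0,0,54]]]'

```text
time: 37.72
tool_pos: [0.5723, -0.1528, 0.0312]
tool_rot: [-0.001, 0.754, 0.657, -0.001]
contact_force: [-4.4, 1.2, 7.7]
gripper_width: 0.694
grasp_force: 64.8
```

Request:
servo_tool --moves '[[[0,0,0,0,0,0,63],[0,0,0,0,0,0,68],[0,0,0,0,0,0,74],[0,0,0,0,0,0,80],[0,0,0,0,0,0,82],[0,0,-15,0,0,0,82],[0,0,-40,0,0,0,82],[0,0,-50,0,0,0,82],[0,0,-50,0,0,0,82],[0,-50,-10,0,0,0,82],[-40,-40,0,0,0,0,82],[-50,-20,0,0,0,0,82]]]'

```text
time: 39.22
tool_pos: [0.4501, -0.2269, 0.1967]
tool_rot: [0.0, 0.753, 0.658, -0.0]
contact_force: [-0.2, -0.9, 0.0]
gripper_width: 0.961
grasp_force: 0.0
```

Request:
servo_tool --moves '[[[-50,0,0,0,0,0,82],[-50,0,0,0,0,0,82],[-50,0,0,0,0,0,82],[-50,0,0,0,0,0,82],[0,0,0,0,0,0,82],[0,0,0,0,0,0,82]]]'

```text
time: 39.98
tool_pos: [0.424, -0.4247, 0.1957]
tool_rot: [-0.001, 0.754, 0.657, -0.0]
contact_force: [-0.1, 0.6, -0.3]
gripper_width: 0.961
grasp_force: 0.0
```

```bash
python3 - <<'E'
from p import *
from scipy.ndimage import map_coordinates
f=grab('top');g=grab('side');th=np.radians(-7.8);X=np.array([np.cos(th),np.sin(th)]);Yv=np.array([-np.sin(th),np.cos(th)])
gr=cv2.cvtColor(f['image'],cv2.COLOR_BGR2GRAY).astype(float);c=np.array([.5735,-.1483])
for nm,d,o,offs in(('x+',X,Yv,(.020,.023)),('x-',X,Yv,(-.023,-.020)),('y+',Yv,X,(.022,.026)),('y-',Yv,X,(-.026,-.022))):
    t=np.arange(-.038,.038,.0005)
    v=np.mean([map_coordinates(gr,proj(f,np.c_[c+t[:,None]*d+k*o,np.full(len(t),.037)]).T[::-1],order=1) for k in offs],0)
    i=np.where(v>68)[0];print(nm,t[i[0]]*1e3,t[i[-1]]*1e3)
a=cv2.resize(g['image'][160:240,220:320],None,fx=4,fy=6)
b=cv2.resize(f['image'][140:260,260:440],None,fx=2.2,fy=4)
cv2.imwrite('pics/s11.png',cv2.convertScaleAbs(np.hstack([a,b]),alpha=1.5))
E
```

```text
x+ -31.999999999999993 30.50000000000006
x- -32.49999999999999 30.50000000000006
y+ -32.49999999999999 30.00000000000006
y- -32.49999999999999 32.000000000000064
```

View pics/s11.png

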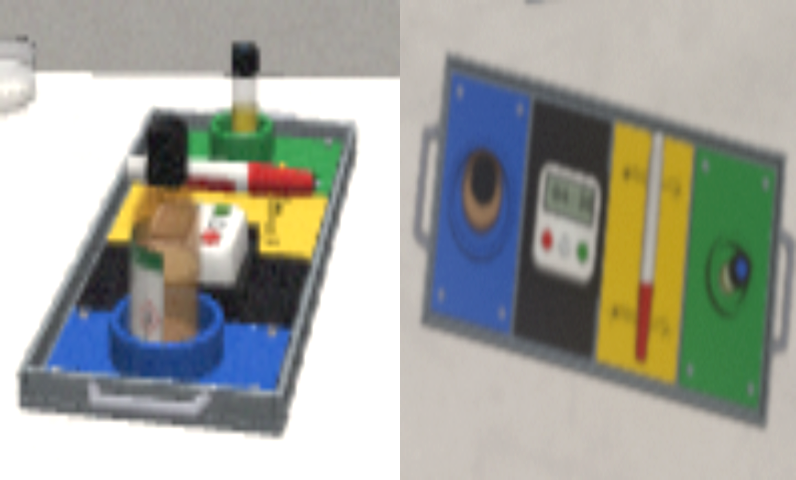

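The timer is now centred to within about 1 mm and square. The bottle, vial and marker are seated, and the arm is clear of everything. I'll hand the job in.

```bash
python3 -c "
from plant import manip
print(manip.job_done())"
```

```text
the job is handed in; nothing more can be done
None
```

The carrier is packed and handed in at about 40 s: bottle, capped vial, marker and timer are each in their holders, placed in the order asked. I re-gripped the timer once to centre it on the pad; the open vial and white pen were never touched.

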